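Park the flask under the filling nozzle and hold the spring valve handle at its mark

TASK

Slide the flask carriage along its channel by its black knob until it is fully home against the stop, with the flask standing upright under the nozzle. Only then pull the filling station's spring-return handle straight out until its yellow pointer is level with the red clip on the scale, and keep it there: the handle springs back if let go, so finish while still holding it. Do not tip the flask, and leave the other things on the bench where they are.

Things in the scene. Friction and masses are not known exactly. Their poses are not given: they have to be found in the camera images.
- station: Fixed filling station: white base plate 170 x 375 x 12 mm (x -65 to 105, y -293 to 83 mm) with a channel between two steel rails (inner width 79 mm, tops 26 mm above table), column at the back, white head overhanging. Origin: table level straight under the nozzle. x points to its back (the handle pulls out along -x); y along the channel: the carriage goes home towards +y.
- head_front (a point): Middle of the top front edge of the white overhanging head, 190 mm above the table, 40 mm in front (-x) of the nozzle axis. The head is 70 mm wide (y), 135 mm deep (x, to the back of the column), 150 to 190 mm above the table.
- stop (a point): Middle of the stopping face of the black stop bar that closes the channel at the +y end, 43 mm past (+y) the nozzle axis; bar top 36 mm, this point 24 mm above the table.
- nozzle (a point): Lower end of the steel filling nozzle, 140 mm above the table, on the station's z axis.
- carriage: Loose aluminium carriage in the channel: plate 76 x 207 x 10 mm, 0.3 to 0.6 kg, with a blue flask ring (10 mm high) and an upright black knob. Slides on the 12 mm base plate. Origin: underside, below the ring's centre; y points to its leading edge (42 mm ahead), parallel to the station's y. Home: origin at y = 0 (within 1 mm) in the station's frame; starts 50 to 120 mm short.
- knob (a point): Grip point on the axis of the carriage's black knob, an upright round post 16 mm in diameter, 125 mm behind (-y) the ring's centre. The point is 67 mm, the post's top 87 mm, above the table.
- flask: Greenish glass conical flask, closed on top as modelled, 105 mm tall, 64 mm base diameter, neck 22 mm, 0.09 kg, standing loose in the carriage's ring (2 mm of play). Origin: centre of its underside, z up.
- mouth (a point): Centre of the flask's mouth, 105 mm above its underside; 127 mm above the table as it stands on the carriage, so it passes 13 mm below the nozzle.
- pull_handle: Spring-return handle: upright black round post 18 mm in diameter, blue cap 23 mm wide (top 4 mm), on a rod in front of the head; 165 to 239 mm above the table. Origin: post axis at its foot, axes as the station's. At rest 45 mm clear of the head's front. Slides along the station's -x, at most 60 mm, against 4.5 N plus 150 N/m (9 to 12 N at the mark); springs back when released.
- pull_grip (a point): Grip point on the handle's post axis, 53 mm above its foot, 218 mm above the table.
- pointer (a point): Tip of the yellow pointer on the handle, 45 mm to the +y side of the post's axis and 3 mm above its foot; it moves with the handle along the scale.
- mark: Red clip on the aluminium scale bar beside the handle, 5 x 24 x 12 mm, x as the station's. Origin: centre of its underside, 161 mm above the table (the bar's top; the bar lies 49 to 63 mm to the +y side of the handle's axis). 28 to 48 mm out (-x) from the pointer at rest. The pointer is level with it when both have the same x in the station's frame.
- spare_flask: Bystander: a second flask of the same kind on the balance at the robot's left. Origin: centre of its underside.
- reagent_bottle: Bystander: amber bottle, 70 mm diameter, 140 mm tall, at the near right. Origin: centre of its underside.
- sample_jar: Bystander: clear jar, 68 mm diameter, 85 mm tall, at the far left. Origin: centre of its underside.
- beaker: Bystander: glass beaker, 72 mm diameter, 90 mm tall, near left. Origin: centre of its underside.
- stopper: Bystander: grey rubber stopper, 32 mm diameter, 28 mm tall, on the table in front of the channel. Origin: centre of its underside.
- spatula: Bystander: spatula 160 mm long lying on the table between robot and station. Origin: centre of its underside, x along it.

How it is judged:
By the outcome, as a careful person would: the job done as asked, in the order asked, and still so for the second after the job is handed in, while the arm keeps its last pose, push and grip.
It also fails if it takes over 48 s, if anything falls off the work surface, if the arm or the gripper's body presses on something with over 40 N, if the wrist force passes 120 N, or if a joint passes its speed limit or range.

ROBOT

A 6-joint arm with a two-finger parallel gripper is mounted at the origin on the work surface. World frame = base frame: x ahead of the robot, y to its left, z up, the work surface at z = 0. Lengths are in m, angles in rad, forces in N, time in s.
With the tool pointing down it reaches from about 0.2 to 0.875 m from the base axis. Payload 3.4 kg.
Tool frame: the origin (TCP) lies between the finger pads; the fingertips stand 25 mm ahead of it and the grasp point (between the pads) lies 6 mm ahead of it (r.nose_length is the z of the fingertips in the tool frame, in m); z points along the fingers, x is the direction in which the jaws open and shut, and the axes are right-handed (so a half turn about z gives the same grasp; the last joint's range is limited). The gripper opens to 94 mm and grips with 3 to 60 N. Pads are 16 mm wide; open, the fingers measure 119 mm over their backs; the gripper's body (75 mm by 177 mm) begins 78 mm behind the grasp point.
Start: joints at [1.02, 0.276, 1.505, -0, 1.361, -0.121], TCP at [0.24, 0.523, 0.23] pointing down, gripper open.
Joint ranges: [-2.89, 2.89], [-0.75, 2.08], [0.22, 2.7], [-1.18, 4.32], [0.11, 2.71], [-2.7, 2.7]. Speed limits (rad/s): [2.57, 2.57, 3.14, 3.14, 3.14, 3.14].

INTERFACE

Orientations are given as a unit quaternion [w, x, y, z].
In Python, from plant import r, gripper_to, inverse_kinematics, vision, models, telemetry gives the robot as it stands. Calls block until the motion is done:
- r.move_to(position, orientation): joint-space move of the TCP to a pose.
- r.move_l(position, rot=None, vel=0.15, guard=None): straight line of the TCP; rot=None keeps the orientation; vel is the mean speed in m/s. With guard (N) it stops when the force on the tool has changed by that much, and returns True; else False.
- r.movej(angles): joint-space move.
- gripper_to(opening, f_grip=None): finger opening in m; f_grip is the grip in N (None keeps the last); returns when the fingers have stopped.
- r.hold(seconds).
- inverse_kinematics(position, orientation): joint angles nearest the present ones, or None.
- vision.snapshot(name): name is "scene" or "top"; returns the picture (480x640x3 uint8, red, green, blue); there is no depth.
- vision.get_calibration(name): a dict with "fx", "fy", "cx", "cy" (pixels), "position" and "orientation" of the camera in the world. Camera axes: x right, y down, z forward; pixel columns grow to the right and rows downward; lengths in m; the calibration is good to about 2 mm. A picture is of the moment at which its call begins. get_calibration takes no time and is no camera call.
A pose or a line that the arm cannot do raises r.PlanningError and nothing moves.
- r.sign_off(): hands the job in, once; it reports no verdict.
Trained networks look in the newest picture that a camera, given by its name, has taken for a name from the list of things; names that differ only in an ending like _2 or _b are one class to them, and where a whole thing is asked for, a point or a joint stands for the part that bears it (a point fixed in the world has none). Each returns a list of dicts, best first, with "score" (0 to 1); they miss things now and then, are a little off and sometimes report something else, mostly with a low value. They report only what shows in the picture. A call takes as long as a camera call.
- models.boxes_of(thing, camera): "at" ([x, y, z] in m, in world coordinates, good to about 4 mm: the middle of the surface that is visible of it).
- models.regions_of(thing, camera): "pixels" (480x640 bool, what is visible of it).
- models.mark_of(thing, camera): "at" ([x, y, z] in m, in world coordinates, good to about 4 mm: a listed point, or the origin of a listed thing).
Readings, each from a call of its own:
- telemetry.current_t(): time.
- telemetry.current_joints(): joint angles.
- telemetry.current_dq(): joint speeds.
- telemetry.current_joint_efforts(): joint torques, N m.
- telemetry.current_ee_pos(): TCP position.
- telemetry.current_tool_rot(): TCP orientation.
- telemetry.current_wrist_force(): force on the tool from outside, world axes, zero at the start.
- telemetry.current_torque(): the same for the moment, N m.
- telemetry.current_opening(): finger opening in m.
Only numpy, scipy, OpenCV 4.12 (cv2) and the standard library are available. Lean on these libraries where they do the work, as an engineer would, in place of code of your own. Each camera call takes 0.05 s, during which the arm holds its last target. There are 200 camera calls.

## Working session

There is one attempt and no reset: what is moved stays moved. The work goes in short steps, each a Python script; the robot and the scene stay as the last script left them, time stands still between calls to the robot, and variables do not carry over. Pictures are saved under pics/ and viewed, about 8 in all and at most 12, crops included, and the job is handed in when it is done.

```bash
ls; mkdir -p pics
python3 - <<'E'
from plant import r, vision, models, telemetry
import cv2, numpy as np
for c in ("scene","top"):
    im=vision.snapshot(c); cv2.imwrite(f"pics/{c}0.png",im[:,:,::-1])
    k=vision.get_calibration(c); print(c,{a:np.round(b,3).tolist() for a,b in k.items()})
    for n in ["station","head_front","stop","nozzle","carriage","knob","flask","mouth","pull_handle","pull_grip","pointer","mark","stopper","spare_flask","reagent_bottle","sample_jar","beaker","spatula"]:
        m=models.mark_of(n,c)
        print(n,[(np.round(d["at"],4).tolist(),round(d["score"],2)) for d in m[:2]])
print(telemetry.current_t(), r.nose_length, telemetry.current_tool_rot())
E
```

```text
pics
scene {'fx': 435.999, 'fy': 435.999, 'cx': 322.005, 'cy': 243.182, 'position': [1.254, -0.045, 0.702], 'orientation': [-0.352, 0.673, 0.575, -0.304]}
station [([0.5861, 0.0352, -0.002], 0.97), ([0.4919, 0.4852, 0.0706], 0.62)]
head_front [([0.5491, 0.0424, 0.1908], 0.78)]
stop [([0.5893, 0.081, 0.0271], 0.96)]
nozzle [([0.5028, 0.0383, 0.2182], 0.47), ([0.5887, -0.052, 0.0109], 0.33)]
carriage [([0.59, -0.0529, 0.0143], 0.68), ([0.5824, -0.1739, 0.0669], 0.21)]
knob [([0.5827, -0.173, 0.0692], 0.61)]
flask [([0.5867, -0.05, 0.0209], 0.97)]
mouth [([0.586, -0.0554, 0.1296], 0.81), ([0.5892, -0.0542, 0.0205], 0.63)]
pull_handle [([0.5029, 0.04, 0.1621], 0.66)]
pull_grip [([0.5015, 0.0407, 0.2196], 0.92), ([0.4718, 0.0928, 0.164], 0.58)]
pointer [([0.4837, -0.0107, -0.0014], 0.61), ([0.5016, 0.0824, 0.1695], 0.6)]
mark [([0.4711, 0.094, 0.1655], 0.53)]
stopper [([0.4852, -0.0111, -0.0035], 0.46)]
spare_flask [([0.4918, 0.4819, 0.0683], 0.81), ([0.4152, -0.108, 0.0016], 0.35)]
reagent_bottle [([0.4282, -0.3316, -0.0025], 0.79)]
sample_jar [([0.7087, 0.3069, 0.0006], 0.74)]
beaker [(
[... 756 characters left out ...]
0955, 0.1597], 0.27)]
pull_grip [([0.4933, 0.486, 0.0631], 0.55), ([0.5035, 0.0398, 0.2163], 0.51)]
pointer [([0.5011, 0.0838, 0.1639], 0.71), ([0.586, -0.0515, 0.1262], 0.68)]
mark [([0.4725, 0.0943, 0.1598], 0.52)]
stopper [([0.48, -0.0185, -0.0004], 0.41)]
spare_flask [([0.2734, 0.2816, -0.0008], 0.63), ([0.4916, 0.485, 0.0667], 0.58)]
reagent_bottle [([0.426, -0.3326, -0.0006], 0.82), ([0.5896, 0.0384, 0.1423], 0.36)]
sample_jar [([0.7039, 0.3069, 0.0005], 0.63), ([0.5917, 0.0789, 0.0249], 0.36)]
beaker [([0.2734, 0.2809, -0.002], 0.94)]
spatula [([0.417, -0.1108, 0.0026], 0.57), ([0.2735, 0.2836, 0.0034], 0.47)]
1.9 0.025 [-2.40600787e-05  8.41623137e-01  5.40065267e-01  3.16245517e-05]
```

View pics/scene0.png

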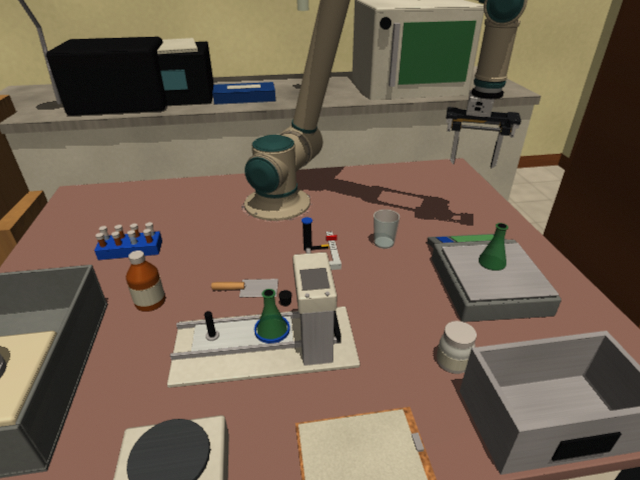

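View pics/top0.png

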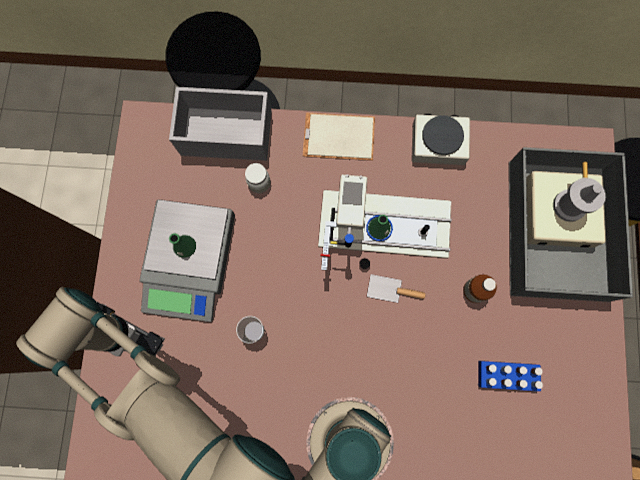

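The scene view shows the station with its knob at (210,325), the flask at (270,315), the head at (313,280) and the handle at (308,232). The red clip is at (331,240). The top view shows the knob at (424,231), the handle's blue cap at (349,240) and the scale at (326,255), and nothing blocks the view. The networks agree with this. Next I'll fit the station pose and enlarge the pointer and clip.

```bash
cat > h.py <<'E'
from plant import r, gripper_to, inverse_kinematics, vision, models, telemetry
import cv2, numpy as np
from scipy.spatial.transform import Rotation as R
def proj(P,c):
    k=vision.get_calibration(c); q=k["orientation"]
    p=R.from_quat([q[1],q[2],q[3],q[0]]).inv().apply(np.atleast_2d(P)-k["position"])
    return np.c_[k["fx"]*p[:,0]/p[:,2]+k["cx"], k["fy"]*p[:,1]/p[:,2]+k["cy"]]
def at_z(uv,z,c):
    k=vision.get_calibration(c); q=k["orientation"]
    d=R.from_quat([q[1],q[2],q[3],q[0]]).apply([(uv[0]-k["cx"])/k["fx"],(uv[1]-k["cy"])/k["fy"],1])
    return np.array(k["position"])+d*(z-k["position"][2])/d[2]
def tool(a):  # pointing down, jaws along world angle a
    q=(R.from_euler('z',a)*R.from_euler('x',np.pi)).as_quat(); return [q[3],*q[:3]]
def st(s,P):  # station -> world
    return np.array([s[0],s[1],0])+R.from_euler('z',s[2]).apply(P)
E
python3 - <<'E'
from h import *
from scipy.optimize import least_squares
names=["station","stop","nozzle","head_front","carriage","knob","flask","mouth","pull_handle","pull_grip","pointer","mark"]
prior=dict(station=[.59,.038,0],stop=[.589,.078,.024],nozzle=[.59,.04,.14],head_front=[.548,.04,.19],carriage=[.59,-.052,.012],knob=[.582,-.175,.067],flask=[.588,-.05,.022],mouth=[.587,-.052,.127],pull_handle=[.505,.039,.165],pull_grip=[.503,.04,.218],pointer=[.501,.083,.168],mark=[.472,.094,.161])
obs={n:[] for n in names}
for i in range(2):
  for c in ("scene","top"):
    vision.snapshot(c)
    for n in names:
      for d in models.mark_of(n,c):
        if np.linalg.norm(np.array(d["at"])-prior[n])<.018: obs[n].append(np.array(d["at"])); break
for n in names: print(n,len(obs[n]),np.round(np.mean(obs[n],0),4),np.round(np.std(obs[n],0),4))
def model(p):
    s=p[:3]; h=p[4]; c=p[3]; o=p[5]
    L=dict(station=[0,0],stop=[0,.043],nozzle=[0,0],head_front=[-.04,0],carriage=[o,c],knob=[o,c-.125],flask=[o,c],mouth=[o,c],pull_handle=[h,0],pull_grip=[h,0],pointer=[h,.045],mark=[p[6],.056])
    return {n:st(s,[*v,0])[:2] for n,v in L.items()}
f=least_squares(lambda p:np.concatenate([(model(p)[n]-o[:2]) *300 for n in names for o in obs[n]]),[.59,.038,0,-.09,-.085,0,-.117],loss="soft_l1")
print(np.round(f.x,4),"yaw deg",np.degrees(f.x[2]),"travel",f.x[6]-f.x[4])
m=model(f.x)
for n in names: print(n,np.round((np.mean(obs[n],0)[:2]-m[n])*1000,1))
np.save("fit.npy",f.x)
im=vision.snapshot("top"); cv2.imwrite("pics/top1.png",cv2.resize(im[165:285,300:460],(800,600),interpolation=cv2.INTER_CUBIC)[:,:,::-1])
im=vision.snapshot("scene"); cv2.imwrite("pics/sc1.png",cv2.resize(im[210:300,270:390],(800,600),interpolation=cv2.INTER_CUBIC)[:,:,::-1])
s=f.x[:3]
for l,P in dict(knob_top=[f.x[5],f.x[3]-.125,.087],platec1=[-.065,-.293,.012],c2=[.105,-.293,.012],c3=[-.065,.083,.012],c4=[.105,.083,.012],ptr=[f.x[4],.045,.168]).items(): print(l,proj(st(s,P),"top")[0].round(1),proj(st(s,P),"scene")[0].round(1))
print(telemetry.current_t())
E
```

```text
station 3 [ 5.904e-01  3.660e-02 -2.000e-04] [0.0028 0.0016 0.0011]
stop 4 [0.5899 0.0784 0.0261] [0.0019 0.0012 0.0004]
nozzle 2 [0.5912 0.038  0.139 ] [0.0002 0.0014 0.0003]
head_front 4 [0.5488 0.0394 0.1897] [0.0015 0.0021 0.0009]
carriage 4 [ 0.5897 -0.05    0.0122] [0.0016 0.0016 0.0036]
knob 4 [ 0.5831 -0.1763  0.0685] [0.0013 0.0026 0.0021]
flask 4 [ 0.5898 -0.052   0.022 ] [0.002  0.002  0.0016]
mouth 4 [ 0.5856 -0.0517  0.1258] [0.0022 0.0011 0.0011]
pull_handle 4 [0.5054 0.0395 0.1651] [0.0028 0.0014 0.0001]
pull_grip 4 [0.5028 0.04   0.2183] [0.0032 0.0014 0.0018]
pointer 4 [0.5053 0.083  0.1693] [0.0012 0.001  0.0015]
mark 4 [0.472  0.095  0.1623] [0.0009 0.0018 0.0047]
[ 0.5894  0.0364 -0.0321 -0.0877 -0.0854  0.0015 -0.1193] yaw deg -1.8374138930994206 travel -0.033916916015512624
station [1.  0.2]
stop [-0.9 -1. ]
nozzle [1.7 1.5]
head_front [-0.7  1.6]
carriage [1.6 1.2]
knob [-0.9 -0.1]
flask [ 1.7 -0.8]
mouth [-2.5 -0.5]
pull_handle [1.3 0.3]
pull_grip [-1.3  0.8]
pointer [-0.2 -1.2]
mark [-0.  -1.2]
knob_top [426.7 226.3] [207.6 314. ]
platec1 [448.8 257.8] [178.6 321. ]
c2 [451.5 200.6] [165.5 384.5]
c3 [317.4 245.5] [345.9 306.3]
c4 [323.1 188.9] [360.3 364.6]
ptr [330.3 242.3] [328.7 247. ]
4.6
```

View pics/top1.png

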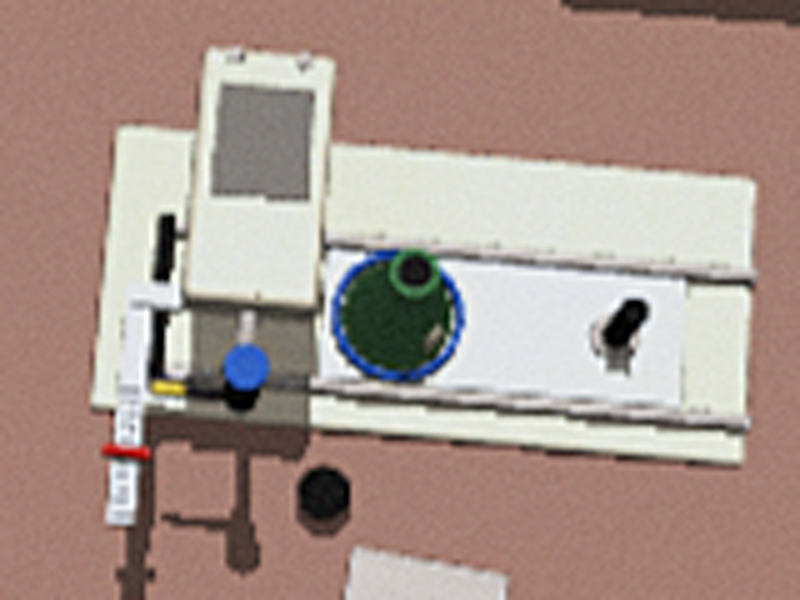

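View pics/sc1.png

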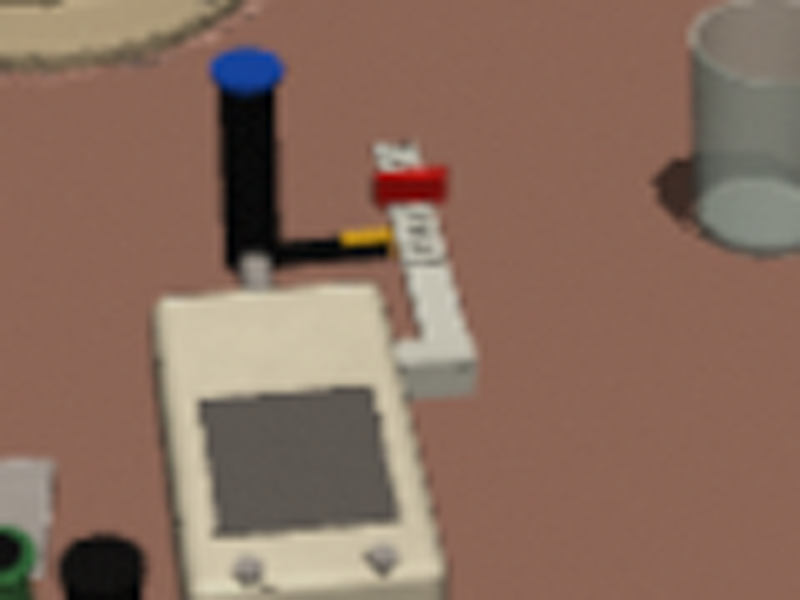

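The top crop puts the plate corners at full-image pixels (323.6,190.4), (451,201), (448.4,257.4) and (318.6,246.6), all within 1.5 px of the fit. The pointer tip is at (330.6,242.4) and the red clip at (325.4,255.4). The scene crop confirms that the pointer sits beside the bar, with the clip further out. I'll refine the yaw and travel from these pixels.

Run:
```python
from h import *
p=np.load("fit.npy")
C=[[-.065,-.293],[.105,-.293],[-.065,.083],[.105,.083]]
uv=[[448.4,257.4],[451,201],[318.6,246.6],[323.6,190.4]]
W=np.array([at_z(u,.012,"top")[:2] for u in uv]); C=np.array(C)
cc=C-C.mean(0); w=W-W.mean(0)
th=np.arctan2((cc[:,0]*w[:,1]-cc[:,1]*w[:,0]).sum(),(cc*w).sum())
Rm=np.array([[np.cos(th),-np.sin(th)],[np.sin(th),np.cos(th)]])
print("corners yaw",np.degrees(th),"org",W.mean(0)-Rm@C.mean(0))
for th in (th,p[2]):
  for c in ("top","scene"):
    im=cv2.imread(f"pics/{c}0.png"); hsv=cv2.cvtColor(im,cv2.COLOR_BGR2HSV); H,S,V=cv2.split(hsv)
    b=np.zeros(H.shape,bool); 
    if c=="top": b[230:270,312:345]=1
    else: b[225:260,318:345]=1
    out=[]
    for lo,hi,s,z in ((15,35,140,.170),(-1,5,180,.173 if c=="top" else .167)):
        m=b&(V>70)&(S>s)&(((H>=lo)&(H<=hi))|((lo<0)&(H>=175)))
        y,x=np.nonzero(m); wgt=S[m].astype(float); u=[(x*wgt).sum()/wgt.sum(),(y*wgt).sum()/wgt.sum()]
        P=at_z(u,z,c); out.append(P); print(c,m.sum(),np.round(u,1),P.round(4))
    d=out[1]-out[0]; print("travel",d[0]*np.cos(th)+d[1]*np.sin(th))
```

```text
corners yaw -1.3287538846066167 org [0.58658632 0.03555504]
top 17 [333.4 242.1] [0.5059 0.0761 0.17  ]
top 13 [324.8 255.1] [0.4703 0.0958 0.173 ]
travel -0.03604264184837594
scene 24 [324.8 245.2] [0.5003 0.0765 0.17  ]
scene 47 [331.1 237.4] [0.4686 0.0957 0.167 ]
travel -0.03220975182151494
top 17 [333.4 242.1] [0.5059 0.0761 0.17  ]
top 13 [324.8 255.1] [0.4703 0.0958 0.173 ]
travel -0.03620872263856183
scene 24 [324.8 245.2] [0.5003 0.0765 0.17  ]
scene 47 [331.1 237.4] [0.4686 0.0957 0.167 ]
travel -0.032372587603350815
```

Run:
```python
from h import *
p=np.load("fit.npy"); p[2]=-.028; np.save("fit.npy",p)
y=np.array([np.sin(.028),np.cos(.028),0]); kn=np.array([.583,-.1755,.075])
q=min((tool(a) for a in (-.028,np.pi-.028)),key=lambda q:abs(inverse_kinematics([*(kn-.04*y)[:2],.2],q)[5]))
e=telemetry.current_ee_pos(); r.move_l([e[0],e[1],.40],vel=.3)
gripper_to(0.0,20)
s=kn-.040*y
r.move_to([s[0],s[1],.40],q); r.move_l([s[0],s[1],.20],vel=.3)
print(telemetry.current_t(),telemetry.current_ee_pos(),telemetry.current_joints(),telemetry.current_opening())
r.move_l(s,vel=.15)
F0=telemetry.current_wrist_force()
g=r.move_l(s+y*.095,vel=.07,guard=10); print(g,telemetry.current_ee_pos(),telemetry.current_wrist_force()-F0)
if not g: g=r.move_l(s+y*.140,vel=.03,guard=10)
e=telemetry.current_ee_pos(); F=telemetry.current_wrist_force()-F0
print(g,e,"travel past s",np.dot(e-s,y),F,telemetry.current_t())
im=vision.snapshot("scene"); cv2.imwrite("pics/sc2.png",cv2.resize(im[210:390,160:400],(800,600),interpolation=cv2.INTER_CUBIC)[:,:,::-1])
for n in ("carriage","knob","flask","mouth","stop"): print(n,[(np.round(d["at"],4),round(d["score"],2)) for d in models.mark_of(n,"scene")[:1]])
```

```text
10.4083 [ 0.58289586 -0.21559021  0.20132695] [-4.66201985e-01  3.60755615e-01  1.45140967e+00  7.61885028e-05
  1.32704696e+00 -4.38742462e-01] 0.0007733291592903703
False [ 0.58461434 -0.1204544   0.07509354] [-0.75728161 -1.44983484  2.01727412]
True [ 0.58501769 -0.1049342   0.07508208] travel past s 0.11059462919327757 [-0.53094603 -1.38584623  0.83807202] 13.675
carriage [(array([0.5897, 0.0366, 0.0132]), 0.94)]
knob [(array([0.501 , 0.0397, 0.2176]), 0.47)]
flask []
mouth []
stop [(array([0.5888, 0.0786, 0.026 ]), 0.7)]
```

View pics/sc2.png

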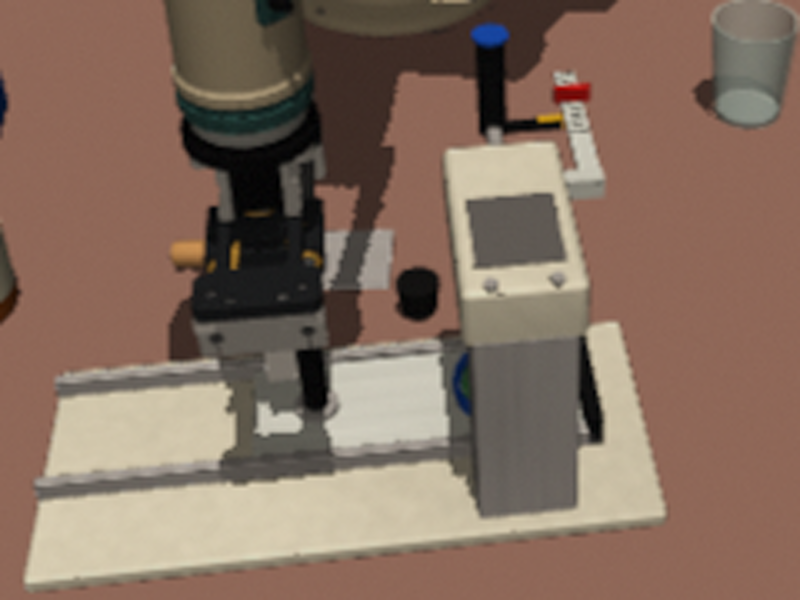

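The crop shows the finger still touching the knob at about (315,390) and the blue ring partly behind the column. The carriage looks home, and its travel of 86.6 mm matches the estimated 87.7 mm. I'll press once more, harder, to confirm it's on the stop, then retreat and look.

Run:
```python
from h import *
y=np.array([np.sin(.028),np.cos(.028),0])
e=telemetry.current_ee_pos(); F0=telemetry.current_wrist_force()
g=r.move_l(e+y*.012,vel=.02,guard=18); e2=telemetry.current_ee_pos()
print(g,np.dot(e2-e,y),telemetry.current_wrist_force()-F0)
r.move_l(e2-y*.03,vel=.15); a=telemetry.current_ee_pos(); r.move_l([a[0],a[1],.38],vel=.35)
for c in ("scene","top"):
    im=vision.snapshot(c); cv2.imwrite(f"pics/{c}3.png",im[:,:,::-1])
    for n in ("carriage","knob","flask","mouth","stop","pointer","mark","pull_grip"): print(c,n,[(np.round(d["at"],4).tolist(),round(d["score"],2)) for d in models.mark_of(n,c)[:2]])
a=cv2.resize(cv2.imread("pics/scene3.png")[210:390,160:400],(800,600)); cv2.imwrite("pics/sc3.png",a)
cv2.imwrite("pics/tp3.png",cv2.resize(cv2.imread("pics/top3.png")[165:285,300:460],(800,600),interpolation=cv2.INTER_CUBIC))
print(telemetry.current_t())
```

```text
True 0.00031188597983812245 [-0.0904161  -1.58468083  1.44294784]
scene carriage [([0.5914, 0.0349, 0.0099], 0.78), ([0.7091, 0.3067, 0.0033], 0.67)]
scene knob [([0.5838, -0.0814, 0.0688], 0.76), ([0.5016, 0.0369, 0.2177], 0.2)]
scene flask [([0.471, 0.0972, 0.1664], 0.34)]
scene mouth [([0.586, -0.0828, 0.0703], 0.49)]
scene stop [([0.5895, 0.078, 0.0297], 0.89)]
scene pointer [([0.5064, 0.0845, 0.1715], 0.81)]
scene mark [([0.4151, -0.1064, 0.0022], 0.56), ([0.4736, 0.0952, 0.1658], 0.39)]
scene pull_grip [([0.5004, 0.0407, 0.22], 0.73)]
top carriage [([0.5933, 0.0382, 0.0108], 0.66)]
top knob [([0.5864, -0.0897, 0.0683], 0.62)]
top flask [([0.5864, 0.0392, 0.022], 0.58)]
top mouth [([0.5859, 0.0373, 0.1286], 0.6), ([0.5071, 0.042, 0.2181], 0.38)]
top stop [([0.5884, 0.0769, 0.0249], 0.64)]
top pointer [([0.5043, 0.0871, 0.1682], 0.57)]
top mark [([0.4714, 0.0931, 0.1575], 0.37), ([0.5045, 0.0422, 0.2183], 0.3)]
top pull_grip [([0.5031, 0.0411, 0.2174], 0.64)]
16.675
```

View pics/tp3.png

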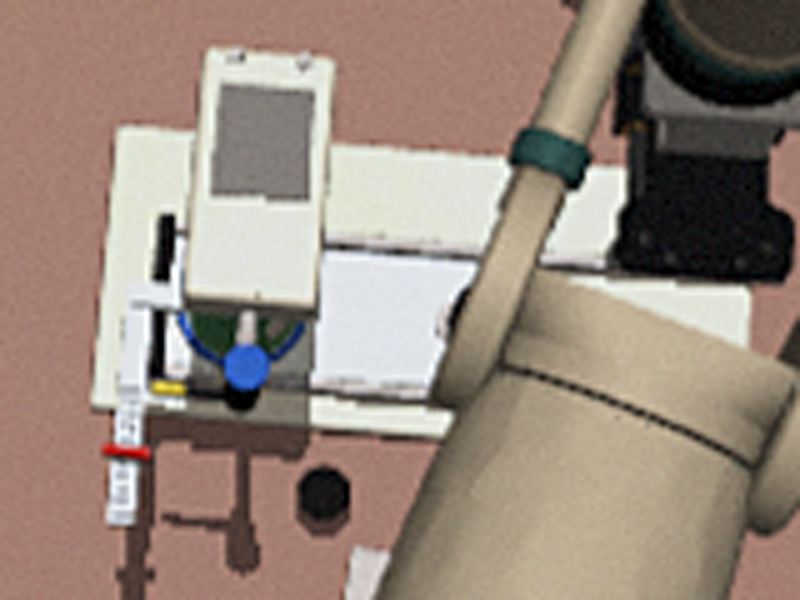

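The crop shows the carriage's leading edge against the stop bar at about (178,300). The ring and flask are centred under the head at about (243,320), and the handle and clip haven't moved. Next is the handle: jaws along the station x axis, so the pad on the head side does the pulling.

```bash
cat >> h.py <<'E'
def look(tag,n=3):
    im=None
    D=[]
    for i in range(n):
        im=vision.snapshot("scene")
        g={k:[np.array(d["at"]) for d in models.mark_of(k,"scene") if np.linalg.norm(np.array(d["at"])-[.48,.088,.165])<.06] for k in ("pointer","mark")}
        if g["pointer"] and g["mark"]:
            d=g["pointer"][0]-g["mark"][0]; D.append(d[0]*np.cos(.028)-d[1]*np.sin(.028))
    print("net pointer-mark x mm",np.round(np.array(D)*1000,1))
    cv2.imwrite(f"pics/{tag}.png",cv2.resize(im[190:300,260:400],(800,600),interpolation=cv2.INTER_CUBIC)[:,:,::-1])
E
python3 - <<'E'
from h import *
x=np.array([np.cos(.028),-np.sin(.028),0]); g=np.array([.5025,.0395,.224])
q=min((tool(a) for a in (-.028,np.pi-.028)),key=lambda q:abs(inverse_kinematics([*g[:2],.38],q)[5]))
r.move_to([g[0],g[1],.38],q); gripper_to(.05)
r.move_l(g,vel=.2); print(telemetry.current_t())
F0=telemetry.current_wrist_force(); gripper_to(0,30)
e0=telemetry.current_ee_pos(); print(telemetry.current_opening(),e0,telemetry.current_wrist_force()-F0)
look("g4")
r.move_l(e0-x*.030,vel=.06); e=telemetry.current_ee_pos()
print("moved",np.dot(e0-e,x),telemetry.current_wrist_force()-F0,telemetry.current_opening(),telemetry.current_t())
look("g5",4)
E
```

```text
Traceback (most recent call last):
TypeError: 'NoneType' object is not subscriptable
```

Run:
```python
from h import *
x=np.array([np.cos(.028),-np.sin(.028),0]); g=np.array([.5025,.0395,.224])
for a in (-.028,np.pi-.028):
    print(a,[inverse_kinematics([*g[:2],z],tool(a)) for z in (.38,.224)])
c=[(abs(inverse_kinematics([*g[:2],.38],tool(a))[5]),a) for a in (-.028,np.pi-.028) if inverse_kinematics([*g[:2],.38],tool(a)) is not None]
q=tool(min(c)[1])
r.move_to([g[0],g[1],.38],q); gripper_to(.05)
r.move_l(g,vel=.2); print(telemetry.current_t())
F0=telemetry.current_wrist_force(); gripper_to(0,30)
e0=telemetry.current_ee_pos(); print(telemetry.current_opening(),e0,telemetry.current_wrist_force()-F0)
look("g4")
r.move_l(e0-x*.030,vel=.06); e=telemetry.current_ee_pos()
print("moved",np.dot(e0-e,x),telemetry.current_wrist_force()-F0,telemetry.current_opening(),telemetry.current_t())
look("g5",4)
```

```text
-0.028 [array([-5.96778401e-02,  1.18062000e-01,  1.34973027e+00, -4.44089210e-16,
        1.67380039e+00, -3.16778401e-02]), array([-5.96778401e-02,  1.72882482e-01,  1.66085753e+00, -4.44089210e-16,
        1.30785264e+00, -3.16778401e-02])]
3.113592653589793 [None, None]
19.3
0.017547216437789233 [0.5042743  0.03945796 0.22444523] [ 4.80199984  0.75549046 -1.96221278]
net pointer-mark x mm [34.8 35.9 32.4]
moved 0.028061408771322818 [ 8.24840666  0.11270326 -5.89887592] 0.017492890214379487 20.975
net pointer-mark x mm [6.4 3.8 4.8 6.5]
```

View pics/g5.png

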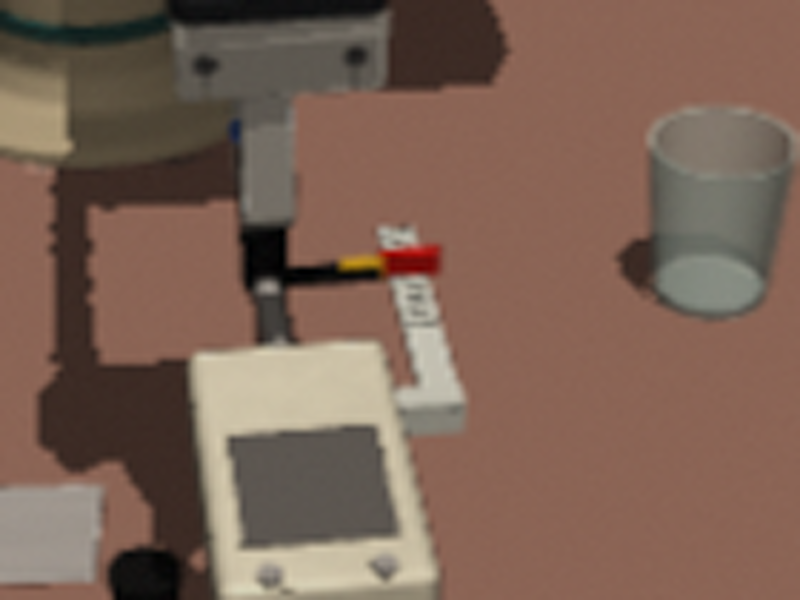

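The crop shows the yellow pointer tip at (383,265) nearly beside the red clip at (412,262). The scene camera foreshortens x and is sensitive to height, so the networks (about 5 mm to go) and the pixels disagree a little. I'll move most of the remainder and check with the top camera.

Run:
```python
from h import *
x=np.array([np.cos(.028),-np.sin(.028),0])
e=telemetry.current_ee_pos()
r.move_l(e-x*.0065,vel=.03); e1=telemetry.current_ee_pos()
print("moved",np.dot(e-e1,x),"total",np.dot(np.array([.50427,.03946,.22444])-e1,x),telemetry.current_opening())
look("g6",6)
D=[]
for i in range(3):
    im=vision.snapshot("top")
    print({k:[(np.round(d["at"],4).tolist(),round(d["score"],2)) for d in models.mark_of(k,"top")[:2]] for k in ("pointer","mark","pull_handle")})
t=cv2.resize(im[220:280,290:370],(800,600),interpolation=cv2.INTER_CUBIC)[:,:,::-1]
cv2.imwrite("pics/tp6.png",t)
print(telemetry.current_t())
```

```text
moved 0.004146846871427638 total 0.0319606357573129 0.017173325200139585
net pointer-mark x mm [-0.2 -1.8  0.8  5.3  0.8  1.8]
{'pointer': [([0.4925, 0.4858, 0.069], 0.16)], 'mark': [], 'pull_handle': []}
{'pointer': [], 'mark': [], 'pull_handle': [([0.7083, 0.3076, 0.0011], 0.33)]}
{'pointer': [], 'mark': [], 'pull_handle': []}
23.3667
```

View pics/tp6.png

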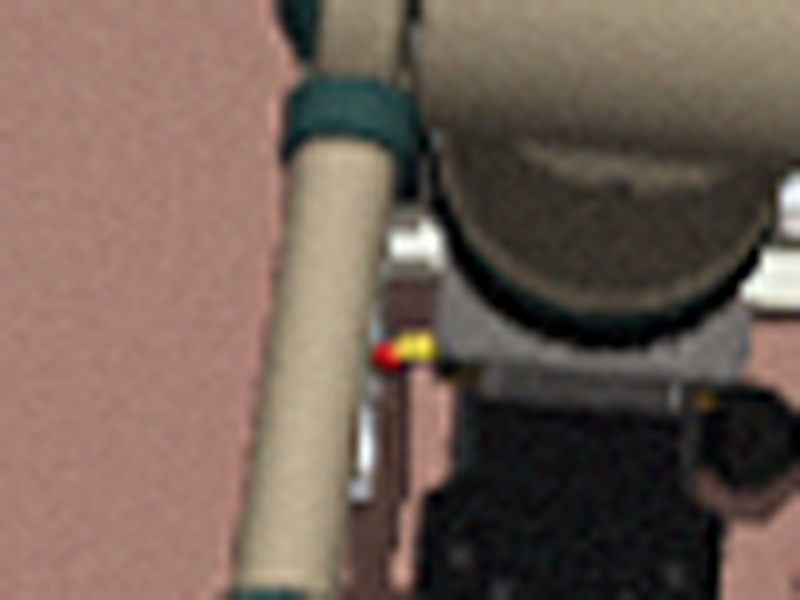

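View pics/g6.png

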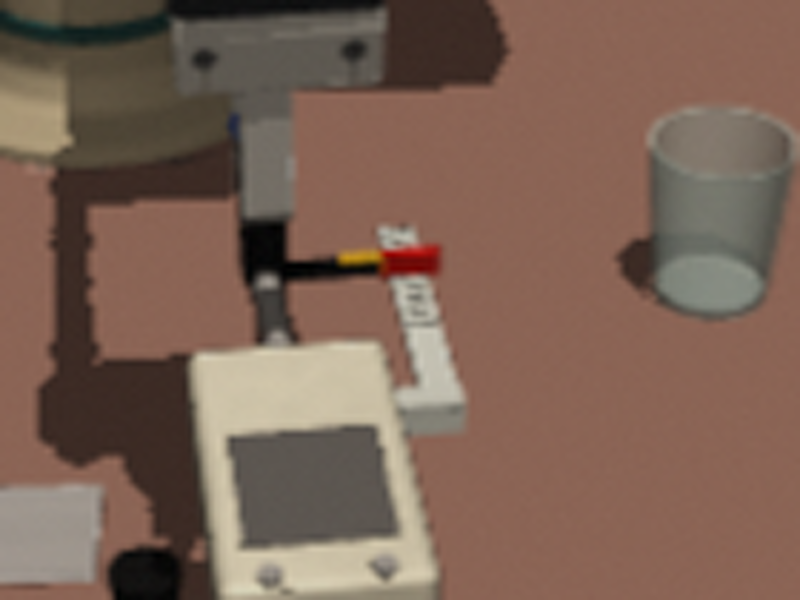

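The top crop shows the yellow centre at (413,347) and the visible end of the clip at (385,355), i.e. the clip is still about 1 px (2 mm) further out. The scene crop shows the pointer right at the clip at (382,260). I'll do sub-pixel colour centroids on both the before and current images.

```bash
cat > sub.py <<'E'
from h import *
X=np.array([np.cos(.028),-np.sin(.028),0]); Y=np.array([np.sin(.028),np.cos(.028),0])
def cen(im,c,box,kind):
    a,b,l,h=box; s=im[a:b,l:h].astype(float); R_,G,B=s[...,0],s[...,1],s[...,2]
    w=(np.minimum(R_,G)-B) if kind=="y" else (R_-np.maximum(G,B)-.15*R_)
    w=w-np.median(w); w[w<.3*w.max()]=0
    n,lab=cv2.connectedComponents((w>0).astype(np.uint8)); k=max(range(1,n),key=lambda i:w[lab==i].sum()); w[lab!=k]=0
    v,u=np.mgrid[a:b,l:h]; return np.array([(u*w).sum(),(v*w).sum()])/w.sum()
def off(im,c,box,zy=.168,zr=.167):
    y=cen(im,c,box,"y"); q=cen(im,c,box,"r")
    d=at_z(y,zy,c)-at_z(q,zr,c); return y.round(2),q.round(2),round(d@X*1000,2),round(d@Y*1000,1)
E
python3 - <<'E'
from sub import *
tb=(235,262,315,340); sb=(225,258,314,345)
for n in ("top0","top3"): print(n,off(cv2.imread(f"pics/{n}.png")[:,:,::-1],"top",tb))
for n in ("scene0","scene3"): print(n,off(cv2.imread(f"pics/{n}.png")[:,:,::-1],"scene",sb), off(cv2.imread(f"pics/{n}.png")[:,:,::-1],"scene",sb,zy=.1715)[2])
t=np.mean([vision.snapshot("top").astype(float) for _ in range(4)],0); print("now",off(t,"top",(248,262,326,335)))
s=np.mean([vision.snapshot("scene").astype(float) for _ in range(4)],0); print("now",off(s,"scene",sb),off(s,"scene",sb,zy=.1715)[2])
print(t[252:258,325:336].astype(int).tolist())
E
```

```text
top0 (array([333.21, 242.12]), array([324.76, 254.83]), np.float64(34.79), np.float64(-18.5))
top3 (array([333.2 , 242.13]), array([324.77, 254.83]), np.float64(34.79), np.float64(-18.5))
scene0 (array([324.56, 245.04]), array([331.31, 237.09]), np.float64(29.9), np.float64(-19.0)) 34.88
scene3 (array([324.52, 245.02]), array([331.31, 237.08]), np.float64(29.82), np.float64(-19.1)) 34.81
now (array([331.  , 254.22]), array([328.14, 255.16]), np.float64(2.91), np.float64(-7.1))
now (array([322.46, 236.69]), array([331.67, 237.05]), np.float64(-2.62), np.float64(-20.1)) 2.57
[[[160, 146, 122], [126, 113, 93], [138, 138, 133], [79, 71, 69], [69, 48, 46], [69, 49, 52], [67, 46, 51], [68, 45, 49], [90, 80, 81], [109, 103, 103], [113, 110, 105]], [[156, 141, 119], [117, 110, 89], [136, 146, 148], [83, 79, 83], [80, 64, 50], [139, 121, 61], [151, 130, 64], [174, 147, 70], [103, 92, 76], [102, 99, 100], [113, 110, 107]], [[149, 137, 115], [111, 107, 87], [145, 99, 100], [165, 49, 56], [186, 129, 61], [223, 204, 78], [231, 213, 82], [248, 225, 88], [131, 119, 61], [94, 93, 93], [115, 113, 110]], [[145, 134, 113], [107, 107, 89], [139, 42, 36], [202, 21, 26], [216, 113, 49], [186, 163, 56], [177, 167, 56], [189, 172, 56], [101, 92, 33], [61, 62, 57], [85, 83, 82]], [[142, 131, 110], [108, 104, 86], [81, 36, 33], [122, 14, 17], [124, 10, 19], [62, 33, 29], [99, 77, 73], [124, 92, 83], [61, 50, 38], [14, 16, 13], [22, 23, 24]], [[142, 130, 108], [116, 112, 98], [87, 81, 76], [60, 43, 40], [57, 37, 35], [64, 49, 47], [164, 123, 114], [187, 142, 132], [91, 65, 64], [30, 22, 12], [35, 27, 11]]]
```

The top camera says 2.9 mm still to go, which agrees with its first reading (34.8 mm) minus the measured pull (32.0 mm). The networks say about 2 mm. The scene camera matches too if the yellow surface sits slightly higher than assumed. I'll move 2.6 mm more.

Run:
```python
from sub import *
e0=np.array([.50427,.03946,.22444]); F=telemetry.current_wrist_force()
e=telemetry.current_ee_pos(); want=.0346-np.dot(e0-e,X)
r.move_l(e-X*(want+.0023),vel=.03); r.hold(.5); e1=telemetry.current_ee_pos()
print("total",np.dot(e0-e1,X),e1,telemetry.current_opening(),telemetry.current_wrist_force())
t=vision.snapshot("top"); print(off(t.astype(float),"top",(248,262,326,335)))
print([(k,[(np.round(d["at"],4).tolist(),round(d["score"],2)) for d in models.mark_of(k,"top")[:1]]) for k in ("carriage","flask","stopper")])
s=vision.snapshot("scene"); print(off(s.astype(float),"scene",(225,258,314,345),zy=.1715))
print([(k,[(np.round(d["at"],4).tolist(),round(d["score"],2)) for d in models.mark_of(k,"scene")[:1]]) for k in ("carriage","knob","stopper","beaker","spatula")])
look("g7",5)
cv2.imwrite("pics/sc7.png",s[120:400,140:540,::-1].repeat(2,0).repeat(2,1))
print(telemetry.current_t())
```

```text
total 0.03424767938011499 [0.47003362 0.0403428  0.22446436] 0.017926547777358956 [ 9.35748704  0.59406507 -4.91780732]
(array([330.84, 255.14]), array([327.81, 255.03]), np.float64(0.24), np.float64(-7.8))
[('carriage', []), ('flask', []), ('stopper', [([0.4807, -0.0173, -0.0023], 0.65)])]
(array([322.51, 236.18]), array([331.45, 237.07]), np.float64(0.58), np.float64(-20.0))
[('carriage', [([0.5898, 0.0369, 0.0134], 0.73)]), ('knob', [([0.5857, -0.0856, 0.0701], 0.85)]), ('stopper', [([0.4859, -0.01, -0.0015], 0.59)]), ('beaker', [([0.4137, -0.1086, 0.0033], 0.67)]), ('spatula', [([0.4134, -0.1071, 0.0031], 0.76)])]
net pointer-mark x mm [ 3.1  2.4 -3.4 -0.5 -2.7]
25.7667
```

View pics/sc7.png

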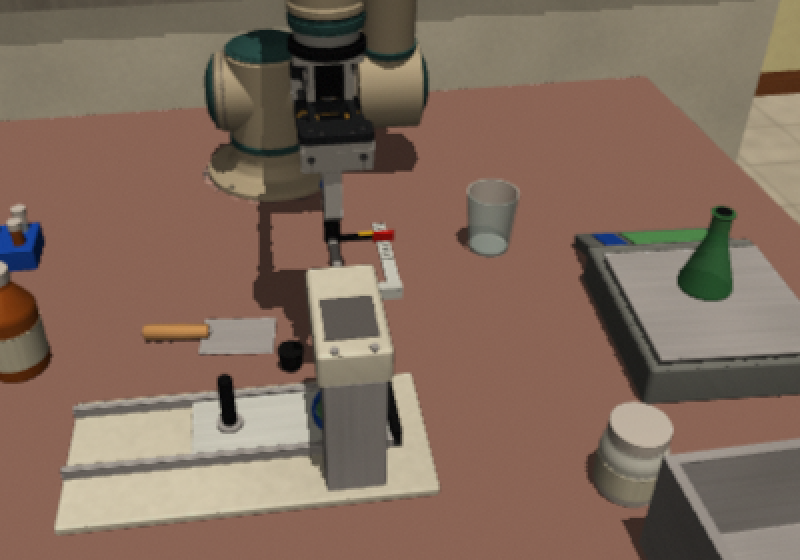

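The picture shows the carriage home with its knob at (227,400) and the gripper holding the handle at (333,228). The pointer is beside the red clip at (380,236), and the bystanders are undisturbed. All the readings put the pointer level to within about 0.5 mm, so I'm handing in.

```bash
python3 -c "
from plant import r
r.sign_off()"
```

```text
the job is handed in; nothing more can be done
```

I handed the job in at about 26 s, with the flask carriage home and the gripper still holding the handle at the mark.

- **Carriage:** I pushed it about 87 mm by its knob with closed fingers until it met the stop. A second, harder push moved it only 0.3 mm. Right after the push, the top camera placed the carriage and the upright flask under the nozzle. In the last scene view the carriage is still at home, but the column and the arm hide the flask, so I couldn't check it again after the pull.
- **Handle:** I pulled it 34.2 mm, and the wrist force read about 9.4 N. The pointer was level with the red clip to within 0.2 mm by the top camera and 0.6 mm by the scene camera.
- **Disagreements:** The networks' last pointer readings scattered by about ±3 mm around level. The scene camera only agreed with the top camera after I assumed the yellow surface sits 3.5 mm higher than listed, so I relied on the top camera.
- **Bystanders:** Those in the final view look unmoved. The networks confirmed the stopper and spatula, but their beaker reading was a false hit on the spatula.

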